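# Aim the torch at the paperweight

### The arm

A 6-joint arm with a two-finger parallel gripper is mounted at the origin on the work surface. World frame = base frame: x ahead of the robot, y to its left, z up, the work surface at z = 0. Lengths are in m, angles in rad, forces in N, time in s.
With the tool pointing down it reaches from about 0.35 to 0.975 m from the base axis. Payload 4.9 kg.
Tool frame: the origin (TCP) lies midway between the tips of the shut fingers; the grasp point (between the pads) lies 19 mm behind it (manip.pinch_z is the distance from the TCP to the grasp point, in m); z points along the fingers, y is the direction in which the jaws open and shut (so a half turn about z gives the same grasp; the last joint's range is limited). The gripper opens to 85 mm and grips with 20 to 120 N. Pads are 22 mm wide; open, the fingers measure 114 mm over their backs; the gripper's body (76 mm by 85 mm) begins 54 mm behind the grasp point. The pads swing forward as they close: fully open they stand 13 mm farther back than shut.
Start: joints at [1.147, 0.053, 1.613, -0, 1.476, -0.119], TCP at [0.188, 0.596, 0.231] pointing down, gripper open.
Joint ranges: [-3.01, 3.01], [-1.01, 2.22], [0.06, 2.58], [-1.02, 4.17], [0.09, 2.62], [-3.14, 3.14]. Speed limits (rad/s): [2.57, 2.57, 3.14, 3.14, 3.14, 3.14].

### API

Orientations are given as a unit quaternion [w, x, y, z].
In Python, from plant import manip gives the robot as it stands.
- The arm moves only by the tool drive_tool, never from a script. Its argument "commands" is text: rows parted by semicolons, each of 5 numbers parted by spaces: the finger opening in mm, from 0 to 85.4, then the shift along the tool's x, y, z in units of 30 mm (1.0 is 30 mm), then the turn about the tool's z in degrees. A call has exactly 8 rows; each row shifts and turns the commanded pose from where the row before left it, along the tool's axes as they then stand; what a row does not reach is not made up. A row lasts 1/8 s, in which the tool goes at most 62.5 mm and 10.7 degrees, less where a joint would pass 70% of its speed; a pose out of reach is approached as far as the arm can. A call is refused whole if a number of a shift passes 1 or a number of a turn 10.7, either way. A call with a gripper value outside its range is refused whole. The fingers move at their own pace and stop on an object; the grip force is fixed at half the most. Time passes only in rows, so rows that do not move let the fingers close, or fill a call up. It gives the time, the measured TCP pose, the force and the opening at its end, in the units of the state.
- manip.state(): the state, without advancing time (a new reading comes with each control period).
- manip.grab_frame(name): name is "scene" or "top" or "wrist"; returns the picture (400x640x3 uint8, red, green, blue); there is no depth.
- manip.camera_params(name): a dict with "fx", "fy", "cx", "cy" (pixels), "xyz" and "orientation" of the camera in the world. Camera axes: x right, y down, z forward; pixel columns grow to the right and rows downward; lengths in m; the calibration is good to about 2 mm. A picture is of the moment at which its call begins: read the wrist's pose just before it. camera_params takes no time and is no camera call; for the wrist camera it gives the pose at the moment of the call.
- manip.job_done(): hands the job in, once; it reports no verdict.
The state is a dict: "time": time; "joint_pos": joint angles; "joint_vel": joint speeds; "joint_efforts": joint torques, N m; "tool_pos": TCP position; "tool_rot": TCP orientation; "contact_force": force on the tool from outside, world axes, zero at the start; "ft_torque": the same for the moment, N m; "gripper_width": opening from 0.0 (shut) to 1.0 (fully open).
Only numpy, scipy, OpenCV 4.12 (cv2) and the standard library are available. Lean on these libraries where they do the work, as an engineer would, in place of code of your own. Each camera call takes 0.05 s, during which the arm holds its last target. There are 200 camera calls.

### The job

For the light demonstration, pick up the black torch and lay it in the trough of the wooden stand, centred, flat on the trough floor and slide switch still up, with its lens end facing the round glass paperweight and its tail towards the pencil tin. Leave the paperweight and the tin where they stand, and let go of the torch.

Things in the scene. Friction and masses are not known exactly. Their poses are not given: they have to be found in the camera images.
- torch_center (a point): Black plastic torch, 160 mm long, 0.14 kg, lying level. Point: on its axis, half-way along, 25 mm above its underside; grasp it here. x points to the lens, z up through the slide switch (top 45 mm above the underside). Along x: square tail foot 36 mm wide from -80 to -64 mm, round barrel 30 mm thick to +35 mm, head flaring to 50 mm thick, with aluminium rim, to +80 mm.
- stand: Light wooden stand fixed to the desk, 102 mm (x) by 180 mm (y), trough along y. Origin: centre of its underside. Trough floor 15 mm above the desk, 82 mm wide; four corner cheeks, 10 mm thick and 42 mm long, rise 10 mm above the floor; between them the sides are open for 48 mm either way from the middle, room for fingers. The axis of a torch lying in it is 40 mm above the desk.
- paperweight_center (a point): Round clear glass paperweight, a flattened dome 76 mm in diameter and 52 mm high with a white core, loose on the desk beyond one end of the stand's trough (either end), its centre about 190 mm from the stand's centre. The point is its centre, 26 mm above the desk.
- tin_center (a point): Aluminium pencil tin, an upright round cup 68 mm in diameter and 95 mm high with pencils standing in it up to about 175 mm high, loose on the desk beyond the other end of the trough, about 190 mm from the stand's centre. The point is its centre, 47.5 mm above the desk.
Not all that is in view belongs to the job. Leave any blue or red look-alike of the part that bears torch_center alone.

How it is judged:
By the outcome, as a careful person would: the job done as asked, in the order asked, and still so for the second after the job is handed in, with the robot touching nothing.
It also fails if it takes over 35 s, if anything falls off the work surface, if the arm or the gripper's body presses on something with over 40 N, if the wrist force passes 120 N, or if a joint passes its speed limit or range.

## Working session

There is one attempt and no reset: what is moved stays moved. The work goes in short steps, Python scripts to look and compute and a tool call to move; the robot and the scene stay as the last step left them, time stands still between calls to the robot, and variables do not carry over. Pictures are saved under pics/ and viewed, about 8 in all and at most 12, crops included, and the job is handed in when it is done.

Besides the shell and the picture viewer there is one more tool, called as a command line: name --argument value ..., lists and objects as JSON in quotes. drive_tool: Moves the arm, as the interface text tells. Its arguments: {"type":"object","properties":{"commands":{"type":"string"}},"required":["commands"]}

```bash
mkdir -p pics; python3 - <<'E'
from plant import manip
import cv2
s=manip.state(); print(s)
for n in ("scene","top","wrist"):
    c=manip.camera_params(n); print(n,c)
    cv2.imwrite(f"pics/{n}0.png",manip.grab_frame(n)[:,:,::-1])
E
```

```text
{'time': 0.0, 'joint_pos': array([ 1.14702061e+00,  5.33474326e-02,  1.61430885e+00, -1.11727966e-05,
        1.47601248e+00, -1.18982287e-01]), 'joint_vel': array([-0.00046061, -0.00116417,  0.00013642, -0.00260679,  0.00014073,
        0.00042917]), 'joint_efforts': array([ 1.49313892e-04, -3.93689811e+01, -3.70175135e+01, -2.05205361e-04,
        7.26556158e-03, -1.28356137e-05]), 'tool_pos': array([0.18728988, 0.59561431, 0.23006   ]), 'tool_rot': array([-2.72903338e-04,  1.51806895e-01,  9.88409626e-01, -1.00155267e-03]), 'contact_force': array([ 0.30838615,  0.12446082, -0.5881444 ]), 'ft_torque': array([0.03211294, 0.00059002, 0.0124112 ]), 'gripper_width': 0.9964975116109233}
scene {'fx': 510.81301253539783, 'fy': 510.81301253539783, 'cx': 311.29248699306777, 'cy': 198.2895780588405, 'xyz': array([0.96931884, 0.42031106, 0.97998005]), 'orientation': array([-0.13473939,  0.42246002,  0.85756552, -0.26068028])}
top {'fx': 480.65779697932743, 'fy': 480.65779697932743, 'cx': 319.69255746195347, 'cy': 197.74201946073276, 'xyz': array([0.29622859, 0.04355814, 1.15037368]), 'orientation': array([-0.05487914,  0.71410303, -0.69535219,  0.0594178 ])}
wrist {'fx': 304.7254794180204, 'fy': 304.7254794180204, 'cx': 326.80744268797196, 'cy': 197.86978945636864, 'xyz': array([0.11883089, 0.61758481, 0.37319522]), 'orientation': array([0.11585106, 0.79775303, 0.58565941, 0.08468582])}
```

View pics/top0.png

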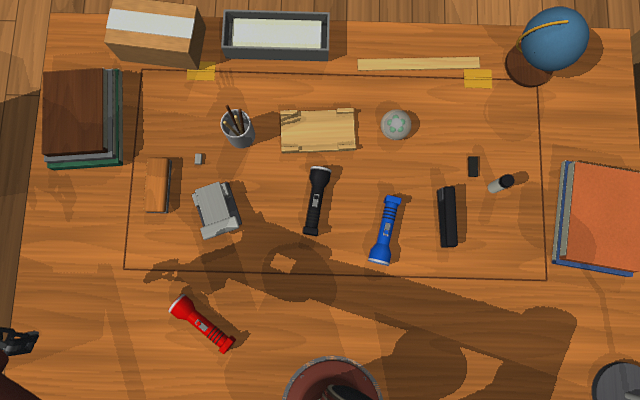

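View pics/scene0.png

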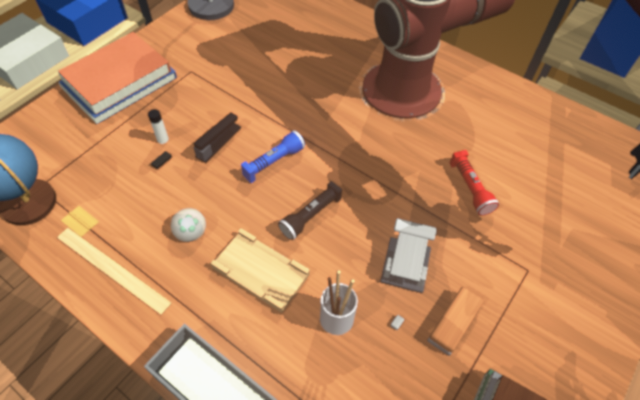

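The top view shows the black torch at (317,200), with its lens end up at about (320,170) and its tail at (312,232). The stand is at (318,130), the glass paperweight at (396,124) and the tin at (237,128).

Things that could be taken for the torch: the blue torch (385,230), the red torch (202,325), the black stapler-like box (448,217) and the small black item (473,166). I choose the black one at (317,200), which has a barrel, a flared head and a switch.

```bash
cat > h.py <<'E'
import numpy as np, cv2
from scipy.spatial.transform import Rotation as R
from plant import manip
def rot(q): return R.from_quat([q[1],q[2],q[3],q[0]]).as_matrix()
def ray(c,uv,z):
    """pixels -> points on plane at height z"""
    uv=np.atleast_2d(uv).astype(float)
    d=np.c_[(uv[:,0]-c["cx"])/c["fx"],(uv[:,1]-c["cy"])/c["fy"],np.ones(len(uv))]@rot(c["orientation"]).T
    return c["xyz"]+d*((z-c["xyz"][2])/d[:,2])[:,None]
def proj(c,p):
    q=(np.atleast_2d(p)-c["xyz"])@rot(c["orientation"])
    return np.c_[q[:,0]/q[:,2]*c["fx"]+c["cx"],q[:,1]/q[:,2]*c["fy"]+c["cy"]]
def biggest(m):
    return max(cv2.findContours(m.astype(np.uint8),cv2.RETR_EXTERNAL,cv2.CHAIN_APPROX_NONE)[0],key=cv2.contourArea)
E
python3 - <<'E'
from h import *
c=manip.camera_params("top"); im=cv2.imread("pics/top0.png")
hsv=cv2.cvtColor(im,cv2.COLOR_BGR2HSV)
def win(m,x0,x1,y0,y1):
    o=np.zeros(m.shape,np.uint8); o[y0:y1,x0:x1]=m[y0:y1,x0:x1]; return o
i=im.astype(int); chroma=i.max(2)-i.min(2)
mt=win((i.max(2)<75)&(chroma<28),295,340,155,245)
k=biggest(mt); box=cv2.minAreaRect(k); print("torch",box, ray(c,cv2.boxPoints(box),.025).round(3).tolist())
p=ray(c,box[0],.025)[0]; print("ctr",p.round(4))
ms=win((hsv[...,1]<150)&(hsv[...,2]>130),270,365,95,165)
ks=biggest(ms); bs=cv2.minAreaRect(ks); print("stand",bs,ray(c,cv2.boxPoints(bs),.02).round(3).tolist(),ray(c,bs[0],.02).round(4))
for n,uv,z in (("pw",(396,124),.026),("tin",(239,132),.0475)): print(n,ray(c,uv,z).round(3))
cr=im[90:250,210:430].copy()
for kk,col in ((k,(0,255,0)),(ks,(255,0,255))): cv2.drawContours(cr,[kk-[210,90]],-1,col,1)
cv2.imwrite("pics/crop1.png",np.hstack([cv2.resize(im[90:250,260:370],None,fx=3.5,fy=3.5,interpolation=2),cv2.resize(cr[:,50:160],None,fx=3.5,fy=3.5,interpolation=0)]))
E
```

```text
torch ((314.4422912597656, 201.7884521484375), (19.61161231994629, 66.48336791992188), 11.309932708740234) [[0.396, 0.087, 0.025], [0.553, 0.061, 0.025], [0.545, 0.014, 0.025], [0.388, 0.041, 0.025]]
ctr [0.47   0.0509 0.025 ]
stand ((317.07550048828125, 130.19395446777344), (40.9093017578125, 75.08013916015625), 85.42607879638672) [[0.689, 0.146, 0.02], [0.71, -0.037, 0.02], [0.606, -0.046, 0.02], [0.586, 0.134, 0.02]] [[0.6475 0.0494 0.02  ]]
pw [[ 0.667 -0.142  0.026]]
tin [[0.629 0.234 0.048]]
```

View pics/crop1.png

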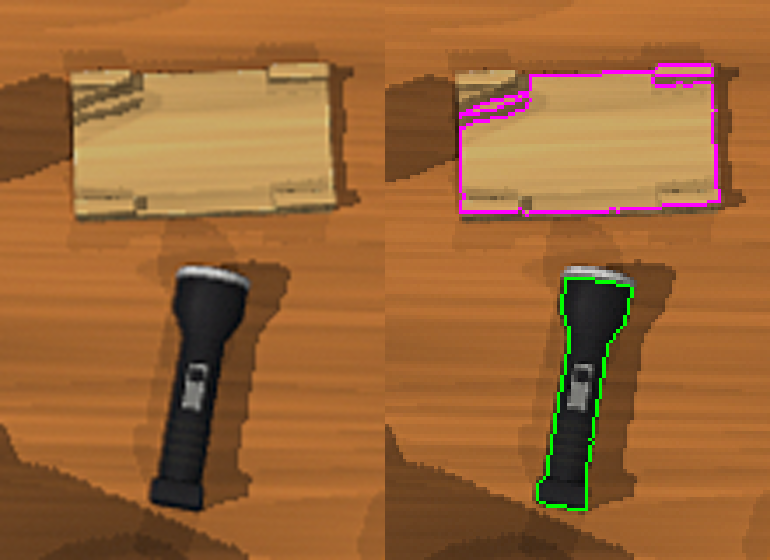

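The crop confirms the choice: black flared head, silver rim at crop (213,275) and grey switch up at (195,387). The stand's corners are clear.

```bash
cat >> h.py <<'E'
def plan(target,ang=None):
    s=manip.state(); M=rot(s["tool_rot"]); d=M.T@(np.asarray(target)-s["tool_pos"])/.03
    a=np.degrees(np.arctan2(M[1,0],M[0,0]))
    print("t",s["time"],"tcp",s["tool_pos"].round(4),"xang",a.round(2),"tilt",M[:,2].round(4),"units",d.round(3),"turn",None if ang is None else -((ang-a+180)%360-180),"w",s["gripper_width"],"F",s["contact_force"].round(1))
E
python3 - <<'E'
from h import *
c=manip.camera_params("top")
f=lambda x,y:(260+x/3.5,90+y/3.5)
print(manip.pinch_z)
L=ray(c,f(211,268),.040)[0]; T=ray(c,f(176,500),.025)[0]
L2=ray(c,f(213,275),.035)[0]; print("lens",L.round(4),L2.round(4),"tail",T.round(4),np.linalg.norm((L2-T)[:2]))
d=(L2-T)[:2]; a=np.degrees(np.arctan2(d[1],d[0])); d/=np.linalg.norm(d); ctr=T[:2]+.08*d; print("ang",a,"ctr",ctr)
S=ray(c,[f(70,72),f(331,64),f(335,204),f(76,215)],.02); print(S.round(4).tolist(),S.mean(0))
e=(S[1]-S[0]+S[2]-S[3]); print("stand axis",np.degrees(np.arctan2(e[1],e[0])),np.linalg.norm(e)/2,np.linalg.norm(S[0]-S[3]))
plan([*ctr,.20],a+180)
E
```

```text
0.0187
lens [0.5523 0.0393 0.04  ] [0.5486 0.0378 0.035 ] tail [0.396  0.0586 0.025 ] 0.15399238510783633
ang -7.756954089374539 ctr [0.4753178  0.04779134]
[[0.6948, 0.1417, 0.02], [0.706, -0.0413, 0.02], [0.6047, -0.0455, 0.02], [0.5918, 0.1335, 0.02]] [0.64933935 0.04709112 0.02      ]
stand axis -86.196703986673 0.1813580440028041 0.10333577686220642
t 0.15 tcp [0.1874 0.5957 0.2303] xang 162.54 tilt [-7.0e-04 -1.5e-03 -1.0e+00] units [-14.637 -14.541   1.032] turn -9.707600924579395 w 0.9979432629427678 F [ 0.  -0.8  0. ]
```

drive_tool --commands "85 -0.976 -0.969 0 0;85 -0.976 -0.969 0 0;85 -0.976 -0.969 0 0;85 -0.976 -0.969 0 0;85 -0.976 -0.969 0 0;85 -0.976 -0.969 0 0;85 -0.976 -0.969 0 0;85 -0.976 -0.969 0 0"

```text
time: 1.15
tool_pos: [0.3415, 0.3027, 0.231]
tool_rot: [-0.0, 0.152, 0.988, -0.0]
contact_force: [0.3, -0.4, -0.1]
gripper_width: 0.996
```

drive_tool --commands "85 -0.976 -0.969 0.1 0;85 -0.976 -0.969 0.1 0;85 -0.976 -0.969 0.1 0;85 -0.976 -0.969 0.1 0;85 -0.976 -0.969 0.2 0;85 -0.976 -0.969 0.2 0;85 -0.976 -0.969 0.2 0;85 0 0 0 -9.7"

```text
time: 2.15
tool_pos: [0.4759, 0.0462, 0.2003]
tool_rot: [-0.001, 0.067, 0.998, -0.0]
contact_force: [-0.4, 0.9, 0.2]
gripper_width: 0.994
```

```bash
python3 - <<'E'
from h import *
c=manip.camera_params("wrist"); im=manip.grab_frame("wrist")[:,:,::-1].copy(); cv2.imwrite("pics/w1.png",im)
np.save("w1.npy",c)
plan([.4735,.048,.2],172.24)
for p in ([.4735,.048,.025],[.4735+.08*.991,.048-.08*.135,.025],[.4735-.08*.991,.048+.08*.135,.025]): cv2.circle(im,tuple(proj(c,p)[0].astype(int).tolist()),3,(0,255,0),-1)
cv2.imwrite("pics/w1b.png",im)
E
```

```text
t 2.2 tcp [0.4756 0.0472 0.2005] xang 172.59 tilt [-1.6e-03  1.0e-04 -1.0e+00] units [0.074 0.019 0.017] turn 0.350267837796963 w 0.9947538757767318 F [ 0.   0.3 -0. ]
```

View pics/w1b.png

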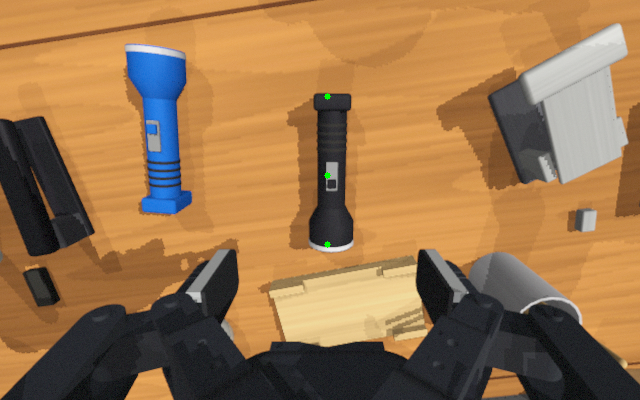

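The wrist view shows the black torch upright in the image, with its tail end at (332,94), switch at (332,177) and lens rim at (331,248). The predicted points (green) lie 4–5 px left of its axis. I'll refine from the mask.

```bash
python3 - <<'E'
from h import *
c=np.load("w1.npy",allow_pickle=True).item(); im=cv2.imread("pics/w1.png").astype(int)
m=((im.max(2)<75)&(im.max(2)-im.min(2)<28)); 
P=[]
for r in range(112,205,4):
    x=np.where(m[r,285:375])[0]+285
    P.append(((x[0]+x[-1])/2,r)); 
    if r%16==0: print(r,x[0],x[-1], np.linalg.norm(np.diff(ray(c,[(x[0],r),(x[-1]+1,r)],.025),axis=0)).round(4))
col=m[60:280,332]; rr=np.where(m[60:120,325:340].all(1))[0]+60; print("tail row",rr[0]); 
W=ray(c,P,.025); v=cv2.fitLine(W[:,:2].astype(np.float32),cv2.DIST_HUBER,0,.01,.01).ravel(); a=np.degrees(np.arctan2(v[1],v[0])); print("axis",a,v)
wide=[(r,np.ptp(np.where(m[r,290:375])[0])) for r in range(225,256,2)]; print(wide)
for z in (.025,.043): print("tail",ray(c,(332,rr[0]),z).round(4))
for r,z in ((251,.025),(246,.05)): print("lens",ray(c,(331,r),z).round(4))
print("camz",c["xyz"])
E
```

```text
112 318 345 0.0282
128 318 345 0.0286
144 318 345 0.029
160 318 345 0.0294
176 318 344 0.0288
192 318 344 0.0292
tail row 94
axis -7.98367 [ 0.9903077  -0.13889086  0.45287943  0.05450709]Traceback (most recent call last):
  File "<stdin>", line 11, in <module>
    return _methods._ptp(a, axis=axis, out=out, **kwargs)
           ~~~~~~~~~~~~~^^^^^^^^^^^^^^^^^^^^^^^^^^^^^^^^^
    umr_maximum(a, axis, None, out, keepdims),
    ~~~~~~~~~~~^^^^^^^^^^^^^^^^^^^^^^^^^^^^^^
ValueError: zero-size array to reduction operation maximum which has no identity
```

```bash
python3 - <<'E'
from h import *
c=np.load("w1.npy",allow_pickle=True).item()
for z in (.025,.043): print("tail",ray(c,(332,93.5),z).round(4))
for r,z in ((251,.025),(245,.05)): print("lens",ray(c,(331,r),z).round(4))
print("cam",c["xyz"])
p0=np.array([.45288,.054507]); d=np.array([.9903,-.1389])
for t in ("tail",):
    T=ray(c,(332,93.5),.035)[0][:2]; s=(T-p0)@d; ctr=p0+d*(s+.08); print("ctr",ctr)
plan([*ctr,.0063],172.02)
E
```

```text
tail [[0.3919 0.0631 0.025 ]]
tail [[0.3927 0.0627 0.043 ]]
lens [[0.5616 0.0399 0.025 ]]
lens [[0.5425 0.0421 0.05  ]]
cam [0.40489333 0.05598098 0.34343342]
ctr [0.47158666 0.05188319]
t 2.2 tcp [0.4756 0.0472 0.2005] xang 172.59 tilt [-1.6e-03  1.0e-04 -1.0e+00] units [0.144 0.139 6.474] turn 0.5702678377969619 w 0.9947538757767318 F [ 0.   0.3 -0. ]
```

drive_tool --commands "85 0.14 0.14 0 0.6;85 0 0 1 0;85 0 0 1 0;85 0 0 1 0;85 0 0 1 0;85 0 0 1 0;85 0 0 0.8 0;85 0 0 0.65 0"

```text
time: 3.2
tool_pos: [0.4713, 0.0541, 0.0069]
tool_rot: [-0.0, 0.074, 0.997, 0.0]
contact_force: [0.3, -0.2, -0.4]
gripper_width: 0.995
```

drive_tool --commands "85 0 0 0 0;85 0 0 0 0;20 0 0 0 0;20 0 0 0 0;20 0 0 0 0;20 0 0 0 0;20 0 0 0 0;20 0 0 0 0"

```text
time: 4.2
tool_pos: [0.4725, 0.053, 0.0084]
tool_rot: [0.0, 0.073, 0.997, -0.0]
contact_force: [-2.4, -0.8, 5.3]
gripper_width: 0.334
```

```bash
python3 - <<'E'
from h import *
im=manip.grab_frame("wrist")[:,:,::-1]; cv2.imwrite("pics/w2.png",im); plan([.4716,.0519,.15])
E
```

```text
t 4.25 tcp [0.4725 0.053  0.0084] xang 171.63 tilt [ 6.e-04 -3.e-04 -1.e+00] units [ 0.022 -0.041 -4.719] turn None w 0.32950583924894905 F [-1.  -1.   5.8]
```

View pics/w2.png

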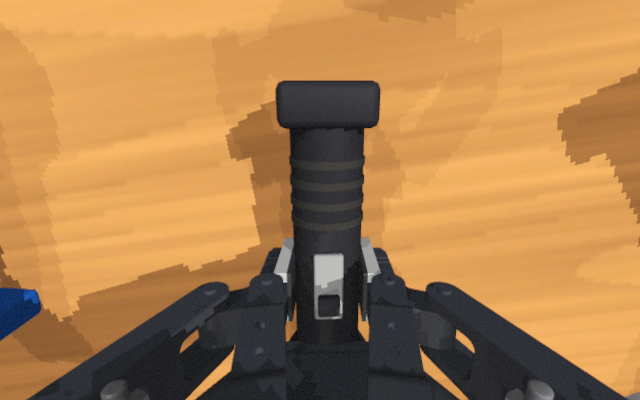

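The wrist view shows the barrel held between the pads at the switch (328,285) with the switch up. The opening is 28 mm, which agrees with the 30 mm barrel. Next I lift it and turn it about 78° clockwise.

drive_tool --commands "20 0 0 -0.5 0;20 0 0 -0.9 0;20 0 0 -0.9 9.7;20 0 0 -0.9 9.7;20 0 0 -0.5 9.7;20 0 0 0 9.7;20 0 0 0 9.7;20 0 0 0 9.7"

```text
time: 5.25
tool_pos: [0.4717, 0.0533, 0.1189]
tool_rot: [-0.0, 0.551, 0.834, 0.0]
contact_force: [-0.2, -0.1, -0.9]
gripper_width: 0.33
```

drive_tool --commands "20 0 0 0 9.7;20 0 0 0 9.7;20 0 0 0 0;20 0 0 0 0;20 0 0 0 0;20 0 0 0 0;20 0 0 0 0;20 0 0 0 0"

```text
time: 6.25
tool_pos: [0.472, 0.0531, 0.1188]
tool_rot: [-0.0, 0.682, 0.732, -0.0]
contact_force: [-0.1, -0.1, -0.8]
gripper_width: 0.33
```

```bash
python3 - <<'E'
from h import *
plan([.6493,.0471,.118],93.8)
c=manip.camera_params("wrist"); im=manip.grab_frame("wrist")[:,:,::-1]; t=manip.grab_frame("top")[:,:,::-1].copy()
np.save("w3.npy",c); cv2.imwrite("pics/w3.png",im); cv2.imwrite("pics/top3.png",t)
cv2.imwrite("pics/crop3.png",np.vstack([cv2.resize(t[80:230,210:430],(440,300),interpolation=2),cv2.resize(im,(440,275))]))
E
```

```text
t 6.25 tcp [0.472  0.0531 0.1188] xang 94.05 tilt [-1.e-04 -0.e+00 -1.e+00] units [-0.618  5.88   0.026] turn 0.24653116144907017 w 0.3300721403951516 F [-0.1 -0.1 -0.8]
```

View pics/crop3.png

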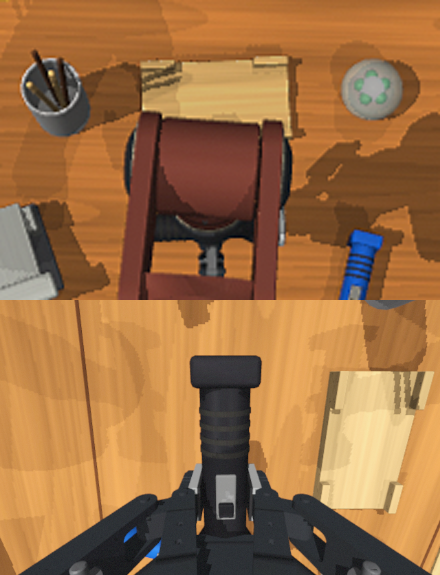

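The upper half shows the torch held with its lens towards the paperweight; tin and paperweight are undisturbed. The lower half, from the wrist, shows the stand at about (480,104)–(600,310) in full-frame pixels. I'll take a closer crop of it for its corners.

```bash
python3 - <<'E'
import cv2; im=cv2.imread("pics/w3.png"); cv2.imwrite("pics/crop4.png",cv2.resize(im[80:330,440:640],None,fx=2.4,fy=2.4,interpolation=2)[:600])
E
```

```text
(no output)
```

View pics/crop4.png

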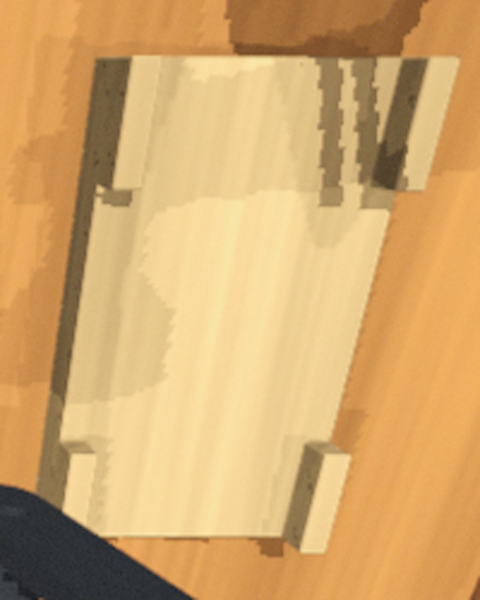

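```bash
python3 - <<'E'
from h import *
c=np.load("w3.npy",allow_pickle=True).item()
f=lambda L:np.array([(440+x/2.4,80+y/2.4) for x,y in L])
A=ray(c,f([(110,188),(424,190),(349,455),(68,453)]),.025); print("inner ends",A.round(4)[:,:2].tolist(),A.mean(0).round(4),[np.linalg.norm(A[i]-A[i-1]).round(4) for i in range(4)])
B=ray(c,f([(132,56),(459,57),(325,553)]),.025); print("outer",B.round(4)[:,:2].tolist(),"ctr",((B[0]+B[2])/2).round(4),np.linalg.norm(B[0]-B[1]),np.linalg.norm(B[1]-B[2]))
e=B[2]-B[1]; print("axis",np.degrees(np.arctan2(e[1],e[0])))
e=A[2]-A[1]+A[3]-A[0]; print("axis",np.degrees(np.arctan2(e[1],e[0])))
# torch in hand
s=manip.state(); M=rot(s["tool_rot"]); im=cv2.imread("pics/w3.png").astype(int)
m=((im.max(2)<75)&(im.max(2)-im.min(2)<28)); P=[]
for r in range(135,235,5):
    x=np.where(m[r,270:390])[0]+270; P.append(((x[0]+x[-1])/2,r))
zt=s["tool_pos"][2]+manip.pinch_z
W=ray(c,P,zt)[:,:2]; v=cv2.fitLine(W.astype(np.float32),cv2.DIST_HUBER,0,.01,.01).ravel(); print("torch axis",np.degrees(np.arctan2(v[1],v[0])),"at",v[2:])
rr=np.where(m[60:130,315:340].all(1))[0]+60; 
for z in (zt-.018,zt,zt+.018): print("tail row",rr[0],ray(c,(328,rr[0]-.5),z).round(4))
E
```

```text
inner ends [[0.5939, 0.0964], [0.6961, 0.103], [0.7017, 0.0065], [0.5998, 0.0001]] [0.6479 0.0515 0.025 ] [np.float64(0.0965), np.float64(0.1024), np.float64(0.0967), np.float64(0.1021)]
outer [[0.5918, 0.1374], [0.6928, 0.1443], [0.7056, -0.0349]] ctr [0.6487 0.0512 0.025 ] 0.10130173040256288 0.17966578186349497
axis -85.92617090286542
axis -86.57355745737767
torch axis -85.836815 at [0.46961528 0.09451258]
tail row 81 [[0.4671 0.1367 0.1195]]
tail row 81 [[0.4671 0.1353 0.1375]]
tail row 81 [[0.4671 0.1338 0.1555]]
```

drive_tool --commands "20 -0.07 0.4 0 0;20 -0.07 0.8 0 0;20 -0.07 1 0 0;20 -0.07 1 0 0;20 -0.07 1 0 0;20 -0.07 1 0 0;20 -0.08 0.63 0 0;20 0 0 0 0.3"

```text
time: 7.35
tool_pos: [0.6491, 0.0502, 0.1184]
tool_rot: [0.0, 0.684, 0.73, 0.0]
contact_force: [-1.0, -1.0, -1.9]
gripper_width: 0.331
```

```bash
python3 - <<'E'
from h import *
plan([.6477,.0503,.0236],93.7)
E
```

```text
t 7.35 tcp [0.6491 0.0502 0.1184] xang 93.71 tilt [ 3.e-04 -1.e-04 -1.e+00] units [ 0.005 -0.047  3.162] turn 0.00559927675817562 w 0.33090319981003974 F [-1.  -1.  -1.9]
```

drive_tool --commands "20 0 0 0 0;20 0 0 0.5 0;20 0 0 0.7 0;20 0 0 0.7 0;20 0 0 0.5 0;20 0 0 0.3 0;20 0 0 0.15 0;20 0 0 0 0"

```text
time: 8.35
tool_pos: [0.6478, 0.0505, 0.0334]
tool_rot: [0.0, 0.684, 0.73, 0.0]
contact_force: [0.1, -0.2, -1.8]
gripper_width: 0.331
```

```bash
python3 - <<'E'
from h import *
plan([.6477,.0503,.0236],93.7)
c=manip.camera_params("wrist"); im=manip.grab_frame("wrist")[:,:,::-1]; np.save("w5.npy",c); cv2.imwrite("pics/w5.png",im)
E
```

```text
t 8.35 tcp [0.6478 0.0505 0.0334] xang 93.74 tilt [ 3.e-04 -0.e+00 -1.e+00] units [-0.006 -0.004  0.327] turn 0.03735009361776065 w 0.3313244174460124 F [ 0.1 -0.2 -1.8]
```

View pics/w5.png

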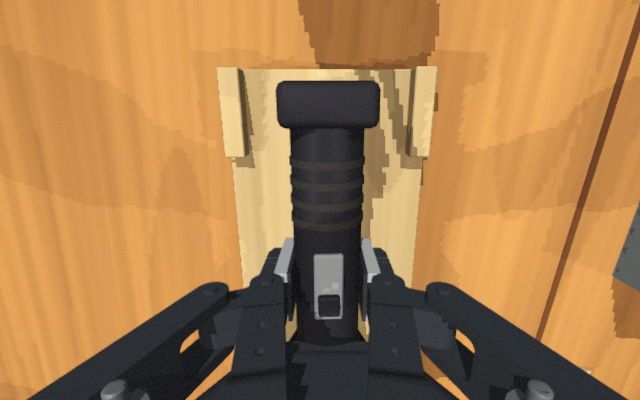

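The wrist view shows the torch between the cheeks: their inner faces are at columns 245 and 411 and the tail spans 277–379, both centred on 328. I'll check the end margin in numbers before lowering.

```bash
python3 - <<'E'
from h import *
c=np.load("w5.npy",allow_pickle=True).item()
print("cam",c["xyz"],"stand end",ray(c,[(228,67.5),(427,67.5)],.025).round(4),"mid z.015",ray(c,(328,69.5),.015).round(4)); 
for z in (.034,.070): print("tail",ray(c,(328,80.5),z).round(4))
E
```

```text
cam [0.64339399 0.12258932 0.17643663] stand end [[0.597  0.1374 0.025 ]
 [0.6884 0.1434 0.025 ]] mid z.015 [[0.6429 0.1407 0.015 ]]
tail [[0.6433 0.1341 0.034 ]]
tail [[0.6433 0.1312 0.07  ]]
```

drive_tool --commands "20 0 0 0.1 0;20 0 0 0.1 0;20 0 0 0.08 0;20 0 0 0.03 0;20 0 0 0 0;20 0 0 0 0;20 0 0 0 0;20 0 0 0 0"

```text
time: 9.4
tool_pos: [0.6476, 0.0505, 0.0241]
tool_rot: [0.0, 0.684, 0.73, 0.0]
contact_force: [-0.0, 0.3, -1.5]
gripper_width: 0.329
```

The end margin is 9.5 mm against the ideal 10 mm, which is good. There is no contact yet, so I lower in small steps.

drive_tool --commands "20 0 0 0.03 0;20 0 0 0 0;20 0 0 0.03 0;20 0 0 0 0;20 0 0 0 0;20 0 0 0 0;20 0 0 0 0;20 0 0 0 0"

```text
time: 10.4
tool_pos: [0.6478, 0.0505, 0.0235]
tool_rot: [0.0, 0.684, 0.73, -0.0]
contact_force: [-3.3, 0.0, 6.2]
gripper_width: 0.33
```

Contact is felt: the torch rests on the trough floor. Now I release it and rise.

drive_tool --commands "40 0 0 0 0;60 0 0 0 0;85 0 0 0 0;85 0 0 0 0;85 0 0 0 0;85 0 0 0 0;85 0 0 0 0;85 0 0 0 0"

```text
time: 11.4
tool_pos: [0.6476, 0.0505, 0.0222]
tool_rot: [0.0, 0.684, 0.73, -0.0]
contact_force: [0.4, -0.0, 0.1]
gripper_width: 0.995
```

drive_tool --commands "85 0 0 -0.3 0;85 0 0 -0.6 0;85 0 0 -1 0;85 0 0 -1 0;85 0 0 -1 0;85 0 0 -1 0;85 0 0 -1 0;85 0 0 -1 0"

```text
time: 12.4
tool_pos: [0.6478, 0.0505, 0.2322]
tool_rot: [0.001, 0.684, 0.73, 0.001]
contact_force: [0.2, -0.7, 0.9]
gripper_width: 0.996
```

drive_tool --commands "85 0 -1 0 0;85 0 -1 0 0;85 0 -1 0 0;85 0 -1 0 0;85 0 -1 0 0;85 0 -1 0 0;85 0 0 0 0;85 0 0 0 0"

```text
time: 13.4
tool_pos: [0.4686, 0.0387, 0.2305]
tool_rot: [0.001, 0.684, 0.73, 0.001]
contact_force: [0.8, -0.7, -0.2]
gripper_width: 0.995
```

```bash
python3 - <<'E'
from h import *
plan([.6477,.0503,.0236],93.7)
c=manip.camera_params("wrist"); np.save("w6.npy",c); im=manip.grab_frame("wrist")[:,:,::-1]; t=manip.grab_frame("top")[:,:,::-1]; s=manip.grab_frame("scene")[:,:,::-1]
cv2.imwrite("pics/w6.png",im);cv2.imwrite("pics/top6.png",t)
cv2.imwrite("pics/crop6.png",np.vstack([np.hstack([cv2.resize(t[80:180,210:430],(440,200),interpolation=2),cv2.resize(s[170:350,150:370],(293,200))]),cv2.resize(im,(733,400))[:400]]))
E
```

```text
t 13.4 tcp [0.4686 0.0387 0.2305] xang 93.73 tilt [ 2.5e-03 -1.0e-04 -1.0e+00] units [-2.000e-03  5.965e+00  6.912e+00] turn 0.03229124292289498 w 0.995035944580262 F [ 0.8 -0.7 -0.2]
```

View pics/crop6.png

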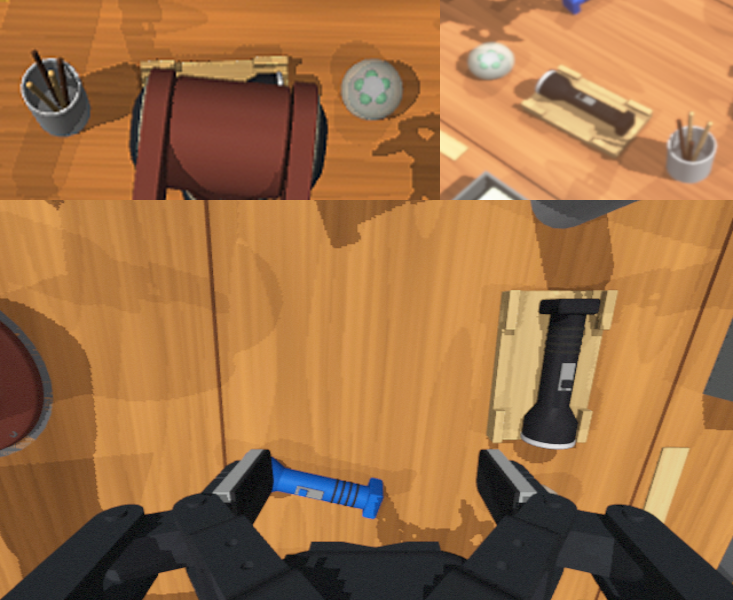

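The pictures show the torch lying in the stand, switch up. The lens is at the paperweight end and the tail at the tin end. Tin and paperweight look unmoved. One numerical check before handing in.

```bash
python3 - <<'E'
from h import *
c=np.load("w6.npy",allow_pickle=True).item(); im=cv2.imread("pics/w6.png").astype(int)
m=((im.max(2)<75)&(im.max(2)-im.min(2)<28)).astype(np.uint8); m[:, :430]=0; m[:,545:]=0; m[:80]=0; m[215:]=0
P=[]
for r in range(112,170,4):
    x=np.where(m[r])[0]; P.append(((x[0]+x[-1])/2,r))
W=ray(c,P,.04)[:,:2]; v=cv2.fitLine(W.astype(np.float32),cv2.DIST_HUBER,0,.01,.01).ravel(); v[:2]*=-np.sign(v[1])
mid=v[2:]+v[:2]*((.0513-v[3])/v[1]); print("axis",np.degrees(np.arctan2(v[1],v[0])),"x at stand mid",mid)
t,b=cv2.imread("pics/top0.png"),cv2.imread("pics/top6.png")
for n,(x0,x1,y0,y1) in dict(pw=(385,410,112,138),tin=(222,252,105,147)).items():
    A,B=[cv2.cvtColor(i,cv2.COLOR_BGR2GRAY).astype(np.float32) for i in (t[y0-8:y1+8,x0-8:x1+8],b[y0-8:y1+8,x0-8:x1+8])]
    print(n,"shift px",cv2.phaseCorrelate(A,B))
s=manip.state(); print(s["time"],s["contact_force"]); manip.job_done()
E
```

```text
axis -86.10966 x at stand mid [0.6482946 0.0513   ]
pw shift px ((0.5147479798635857, 0.4756970172608277), 0.9724774591422375)
tin shift px ((-0.03808660975533584, -0.156026958213225), 0.9293795135286119)
13.55 [-0.14719537  0.74495797  0.00740564]
the job is handed in; nothing more can be done
```

The black torch is lying in the trough of the stand, switch up, lens towards the paperweight and tail towards the tin. The gripper is open and clear, and I handed the job in at 13.55 s.

- **Centring:** after release, the torch axis was within about 0.1 mm of the stand's centreline and pointed at -86.1°, against -86.3° for the trough. Along the trough, I measured a 9.5 mm tail margin just before lowering, where 10 mm is ideal. I did not measure it again after release.
- **Flat on the floor:** I felt contact of about 6 N at the expected height before letting go. The last pictures show the torch seated in the trough; I did not measure its level separately.
- **Tin and paperweight:** the tin's image moved less than 0.2 px. The paperweight's moved about 0.5 px each way, roughly 1.5 mm in all. I put that down to the arm's changed shadow, since the arm never came near it, but I did not confirm it.

No other check failed or disagreed.

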